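# Clip the dial slide for its picture, then free it

### The job

On the watchmaker's bench, swing the spring clip of the stage whose glass slide carries the watch dial onto that slide's edge, and leave it pressing there for at least three seconds while the bench camera takes its picture. Then swing the clip well clear of the slide again, back to about where you found it, and let go. Keep the slide in its seat, and leave the clip of the other stage, with the bare slide, alone.

Things in the scene. Friction and masses are not known exactly. Their poses are not given: they have to be found in the camera images.
- clip (a joint): Angle (rad) of the dial slide's clip about its vertical pivot screw; grows clockwise from above, away from the slide. 0: arm square across the slide, foot 15 mm in from its end; 0.21: foot at the edge; starts at 1.0 to 1.6; stops at -0.2 and 1.9. Stays where left (0.6 N at the post turns it). The sprung foot rides 1.5 mm up over the edge (several N sideways), then presses with 3 N.
- clip_post (a point): Upright round steel finger post at the tip of that clip's arm, 12 mm diameter, 40 mm tall: grip or push it. Point on its axis, 16 mm below its top, 24 mm above the arm (11 mm wide, 3 thick), 50 mm above the bench. The foot (14 mm ball) is right below. x points outwards along the arm, z up. The pivot screw is 70 mm from the post's axis, towards -x; its brass head is 33 mm above the bench.
- slide_mid (a point): Centre of the loose glass slide with the round black watch dial (28 mm wide, 3 mm high) at its middle: 60 mm along x, 100 along y, 4 thick, z up. It lies in a seat of 3 mm lips, 1 mm play, on a dark steel stage plate 130 x 180 mm, top 14 mm above the bench. The clip comes in over the slide's -y end, 50 mm from this point. The pivot is 70 mm to -x and 35 mm to -y of this point.
- spare_post (a point): The same point on the finger post of the clip of the other, identical stage, whose slide is bare. To be left alone.
There are look-alikes about, which are no part of the job. What is shaped like the part that bears clip but green or red is not meant.

How it is judged:
On the way:
1. the clip's foot presses on the slide's edge for the picture (y of clip_post in the frame of slide_mid above -0.047 m and height (world z) of clip_post below 0.056 m), for 2.5 s.
At the end, for the whole second after the job is handed in: After 2.5 s with the clip's foot 3 mm or more in from the slide's end and down on it (post raised under 6 mm), the clip is clear (joint above 0.6) and at rest, the slide flat within 8 mm of its start, the spare post within 15 mm of its start (value of joint clip above 0.6 rad and velocity of joint clip between -0.05 and 0.05 rad/s and distance of slide_mid from where it was at the start of the episode below 0.008 m and angle between slide_mid's own z axis and vertical below 0.05 rad and distance of spare_post from where it was at the start of the episode below 0.015 m); the robot touches nothing.
It fails at once if the dial slide is pushed or lifted out of its seat (distance of slide_mid from where it was at the start of the episode above 0.01 m).
It fails at once if the other stage's clip is moved (distance of spare_post from where it was at the start of the episode above 0.015 m).
It also fails if it takes over 56 s, if anything falls off the work surface, if the arm or the gripper's body presses on something with over 40 N, if the wrist force passes 120 N, or if a joint passes its speed limit or range.

### The arm

A 6-joint arm with a two-finger parallel gripper is mounted at the origin on the work surface. World frame = base frame: x ahead of the robot, y to its left, z up, the work surface at z = 0. Lengths are in m, angles in rad, forces in N, time in s.
With the tool pointing down it reaches from about 0.375 to 0.975 m from the base axis. Payload 3.8 kg.
Tool frame: the origin (TCP) lies at the very end of the fingers, on their centre line; the grasp point (between the pads) lies 19 mm behind it (bot.pinch_z is the distance from the TCP to the grasp point, in m); x points along the fingers, y is the direction in which the jaws open and shut, and the axes are right-handed (so a half turn about x gives the same grasp; the last joint's range is limited). The gripper opens to 85 mm and grips with 20 to 120 N. Pads are 22 mm wide; open, the fingers measure 114 mm over their backs; the gripper's body (76 mm by 85 mm) begins 54 mm behind the grasp point. The pads swing forward as they close: fully open they stand 13 mm farther back than shut.
Start: joints at [-1.311, 0.264, 1.604, -0, 1.274, -0.037], TCP at [0.197, -0.645, 0.231] pointing down, gripper open.
Joint ranges: [-2.63, 2.63], [-0.94, 2.18], [0.31, 2.57], [-1.31, 4.45], [0, 2.66], [-2.55, 2.55]. Speed limits (rad/s): [2.57, 2.57, 3.14, 3.14, 3.14, 3.14].

### API

Orientations are given as a rotation vector (axis times angle).
In Python, from workcell import monitor, imaging, finish_job, bot gives the robot as it stands.
- The arm moves only by the tool jog_arm, never from a script. Its argument "rows" is a list of rows, each a list of 7 numbers: the shift along the tool's x, y, z in m, then the turn, a rotation vector about the tool's x, y, z in rad, then the opening in per cent of the stroke, from 0 (shut) to 100 (fully open). A call has 1 to 20 rows; each row is the pose to reach, as a shift and turn from the pose measured when the call began, along the tool's axes at that moment; what a row does not reach only later rows make up. A row lasts 1/10 s, in which the tool goes at most 50 mm and 8.59 degrees, less where a joint would pass 70% of its speed; a pose out of reach is approached as far as the arm can. A call with a gripper value outside its range is refused whole. The fingers move at their own pace and stop on an object; "force" is the grip in N (left out, the last holds). Time passes only in rows, so rows that repeat a pose let the fingers close. It gives the time, the measured TCP pose, the force and the opening at its end, in the units of the state.
- monitor.read_state(): the state, without advancing time (a new reading comes with each control period).
- imaging.read_camera(name): name is "side" or "top" or "wrist"; returns the picture (480x640x3 uint8, blue, green, red); there is no depth.
- imaging.camera_params(name): a dict with "fx", "fy", "cx", "cy" (pixels), "T" (4x4, takes a point from camera to world coordinates); the wrist camera has in their place "T_tool_cam" (4x4, takes a point from camera to tool coordinates, whose origin is the TCP and whose axes are the tool frame's). Camera axes: x right, y down, z forward; pixel columns grow to the right and rows downward; lengths in m; the calibration is good to about 2 mm. A picture is of the moment at which its call begins: read the wrist's pose just before it. camera_params takes no time and is no camera call.
- finish_job(): hands the job in, once; it reports no verdict.
The state is a dict: "time": time; "q": joint angles; "joint_vel": joint speeds; "joint_torque": joint torques, N m; "tool_pos": TCP position; "tcp_rot": TCP orientation; "wrist_force": force on the tool from outside, world axes, zero at the start; "torque": the same for the moment, N m; "width": opening from 0.0 (shut) to 1.0 (fully open).
Only numpy, scipy, OpenCV 4.12 (cv2) and the standard library are available. Lean on these libraries where they do the work, as an engineer would, in place of code of your own. Each camera call takes 0.05 s, during which the arm holds its last target. There are 200 camera calls.

## Working session

There is one attempt and no reset: what is moved stays moved. The work goes in short steps, Python scripts to look and compute and a tool call to move; the robot and the scene stay as the last step left them, time stands still between calls to the robot, and variables do not carry over. Pictures are saved under pics/ and viewed, about 8 in all and at most 12, crops included, and the job is handed in when it is done.

Besides the shell and the picture viewer there is one more tool, called after "Call:" by a JSON object that holds its "op" and its "data", one argument or row to a line. jog_arm: Moves the arm, as the interface text tells. Its arguments: {"type":"object","properties":{"rows":{"type":"array","items":{"type":"array","items":{"type":"number"}}},"force":{"type":"number"}},"required":["rows"]}

```bash
mkdir -p pics; python3 - <<'E'
from workcell import monitor, imaging, bot
import cv2,numpy as np
print(monitor.read_state())
for n in ("top","side"):
    p=imaging.camera_params(n); print(n,p)
    cv2.imwrite(f"pics/{n}0.png",imaging.read_camera(n))
print(imaging.camera_params("wrist"), bot.pinch_z)
E
```

```text
{'time': 0.0, 'q': array([-1.31090170e+00,  2.64765181e-01,  1.60538891e+00, -4.88771350e-06,
        1.27370980e+00, -3.68926102e-02]), 'joint_vel': array([0.00037503, 0.0015328 , 0.00121399, 0.00042995, 0.00024779,
       0.00028174]), 'joint_torque': array([-2.06426936e-03, -5.15112662e+01, -3.67315507e+01,  1.76541994e-04,
        1.31228281e-02,  1.74099728e-05]), 'tool_pos': array([ 0.19721391, -0.64477134,  0.22994588]), 'tcp_rot': array([ 2.06251818,  0.31072605, -2.06305497]), 'wrist_force': array([-0.57680021,  0.18567849, -0.50833904]), 'torque': array([ 0.07489462,  0.00051356, -0.02890789]), 'width': 0.9959539393639889}
top {'fx': 510.8554261547899, 'fy': 510.8554261547899, 'cx': 309.9607390767114, 'cy': 238.13240260504472, 'T': array([[ 0.00362939, -0.99743112,  0.07154013,  0.32979385],
       [-0.99994128, -0.0043504 , -0.00992522,  0.19228808],
       [ 0.01021095, -0.07149991, -0.99738834,  1.22474697],
       [ 0.        ,  0.        ,  0.        ,  1.        ]])}
side {'fx': 441.7749526035579, 'fy': 441.7749526035579, 'cx': 316.82583951542716, 'cy': 239.53197414353076, 'T': array([[-0.78607555, -0.31268303,  0.53321154, -0.11443236],
       [-0.61810409,  0.38965892, -0.68272488,  0.86773019],
       [ 0.00570585, -0.86625357, -0.49957201,  0.57479337],
       [ 0.        ,  0.        ,  0.        ,  1.        ]])}
{'fx': 408.38578425494177, 'fy': 408.38578425494177, 'cx': 322.5671545263788, 'cy': 243.8273806711887, 'T_tool_cam': array([[ 1.12560254e-03, -2.57545087e-01,  9.66265627e-01,
        -1.42033882e-01],
       [ 9.99999181e-01,  8.78714793e-04, -9.30689161e-04,
         4.76919467e-04],
       [-6.09377479e-04,  9.66265883e-01,  2.57545865e-01,
        -6.53397978e-02],
       [ 0.00000000e+00,  0.00000000e+00,  0.00000000e+00,
         1.00000000e+00]])} 0.0187
```

View pics/top0.png

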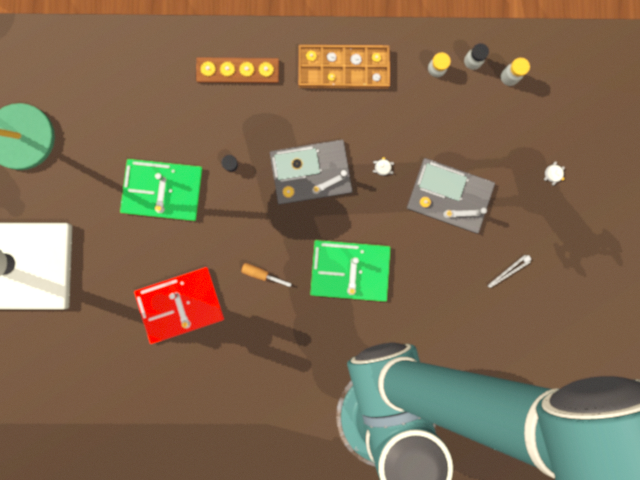

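View pics/side0.png

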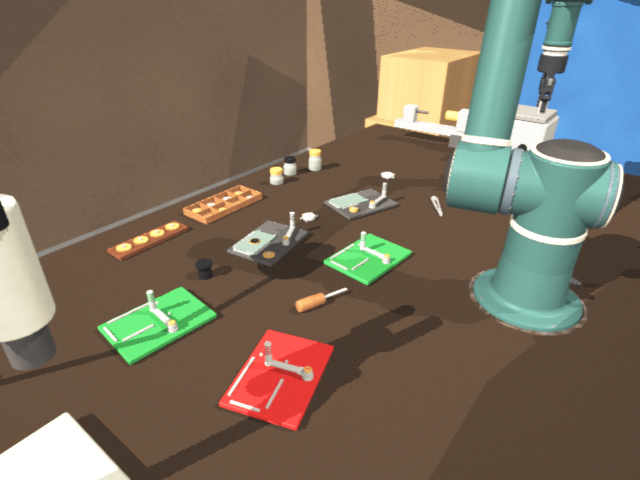

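Candidates: grey stage with dial at (312,172), grey stage with bare slide at (452,195), green plates at (162,190) and (351,270), and a red plate at (179,305). I choose the grey one with the black dial at (297,163). Its clip runs from about (318,190) to a post near (345,174). I'll check this in a close crop.

```bash
python3 - <<'E'
import cv2,numpy as np
t=cv2.imread("pics/top0.png");s=cv2.imread("pics/side0.png")
a=cv2.resize(t[130:220,255:385],None,fx=5,fy=5,interpolation=cv2.INTER_CUBIC)
b=cv2.resize(s[200:270,220:320],None,fx=5,fy=5,interpolation=cv2.INTER_CUBIC)[:, :]
a=cv2.resize(t[135:210,260:360],None,fx=4,fy=4,interpolation=cv2.INTER_CUBIC)
b=cv2.resize(s[200:275,220:320],None,fx=4,fy=4,interpolation=cv2.INTER_CUBIC)
cv2.imwrite("pics/crop.png",np.hstack([a,b]))
E
```

```text
(no output)
```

View pics/crop.png

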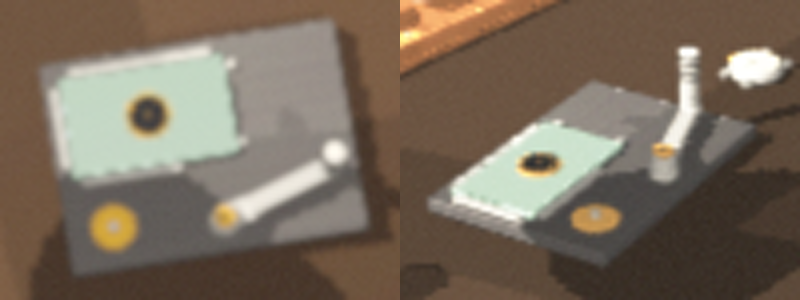

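The crop confirms the choice. The dial is at top (297,163.75), the pivot head at (316,189.25) and the post top at (343.75,173). The brass knob at (288,192) is only a decoration. In the side view, the dial is at (255,240.5), the pivot at (286,237) and the post top at (292,212.5).

```bash
cat > h.py <<'E'
import numpy as np
from workcell import monitor, imaging
from scipy.spatial.transform import Rotation as R
def ray(n,u,v,T=None):
    p=imaging.camera_params(n)
    T=p["T"] if T is None else T
    return T[:3,3], T[:3,:3]@np.array([(u-p["cx"])/p["fx"],(v-p["cy"])/p["fy"],1])
def onz(n,u,v,z,T=None):
    o,d=ray(n,u,v,T); return o+d*(z-o[2])/d[2]
def wT(st):
    M=np.eye(4); M[:3,:3]=R.from_rotvec(st["tcp_rot"]).as_matrix(); M[:3,3]=st["tool_pos"]
    return M@imaging.camera_params("wrist")["T_tool_cam"]
E
python3 - <<'E'
from h import *
np.set_printoptions(precision=4,suppress=True)
for nm,a,b,z in (("dial",(297,163.75),(255,240.5),.021),("pivot",(316,189.25),(286.25,237),.033),("post",(343.75,173),(292,212.5),.066)):
    print(nm,onz("top",*a,z),onz("side",*b,z))
print(R.from_rotvec(monitor.read_state()["tcp_rot"]).as_matrix())
E
```

```text
dial [0.594  0.2119 0.021 ] [0.594  0.2113 0.021 ]
pivot [0.5308 0.1666 0.033 ] [0.5307 0.1648 0.033 ]
post [0.5632 0.1037 0.066 ] [0.5647 0.1028 0.066 ]
[[-0.0005  0.2924 -0.9563]
 [ 0.002  -0.9563 -0.2924]
 [-1.     -0.0021 -0.0001]]
```

All points agree between the views to 2 mm. Post to pivot measures 70 mm and dial to pivot 78 mm, both as specified. The slide yaw is about 9.5° and the clip angle about 1.25 rad. I'll move above the post, jaws turned close to the arc's tangent.

Call:
{"op": "jog_arm", "data": {
  "rows": [
    [0.03,-0.608,-0.568,-2.39,0,0,50],
    [0.03,-0.608,-0.568,-2.39,0,0,50],
    [0.03,-0.608,-0.568,-2.39,0,0,50],
    [0.03,-0.608,-0.568,-2.39,0,0,50],
    [0.03,-0.608,-0.568,-2.39,0,0,50],
    [0.03,-0.608,-0.568,-2.39,0,0,50],
    [0.03,-0.608,-0.568,-2.39,0,0,50],
    [0.03,-0.608,-0.568,-2.39,0,0,50],
    [0.03,-0.608,-0.568,-2.39,0,0,50],
    [0.03,-0.608,-0.568,-2.39,0,0,50],
    [0.03,-0.608,-0.568,-2.39,0,0,50],
    [0.03,-0.608,-0.568,-2.39,0,0,50],
    [0.03,-0.608,-0.568,-2.39,0,0,50],
    [0.03,-0.608,-0.568,-2.39,0,0,50],
    [0.03,-0.608,-0.568,-2.39,0,0,50],
    [0.03,-0.608,-0.568,-2.39,0,0,50],
    [0.03,-0.608,-0.568,-2.39,0,0,50],
    [0.03,-0.608,-0.568,-2.39,0,0,50],
    [0.03,-0.608,-0.568,-2.39,0,0,50],
    [0.03,-0.608,-0.568,-2.39,0,0,50]
  ],
  "force": 25
}}

```text
time: 2.1
tool_pos: [0.5618, 0.1018, 0.2009]
tcp_rot: [0.358, 1.543, -0.357]
wrist_force: [-0.2, -1.4, -0.1]
width: 0.497
```

```bash
cat > look.py <<'E'
import sys,cv2
from h import *
np.set_printoptions(precision=4,suppress=True)
st=monitor.read_state(); im=imaging.read_camera("wrist"); cv2.imwrite(sys.argv[1],im)
T=wT(st); np.save("T.npy",T)
print(st["time"],st["tool_pos"],st["q"],st["width"],st["wrist_force"]); print(R.from_rotvec(st["tcp_rot"]).as_matrix())
p=imaging.camera_params("wrist")
for P in ([.5635,.1035,.066],[.5308,.166,.033],[.594,.2117,.021],st["tool_pos"]):
    c=T[:3,:3].T@(np.array(P)-T[:3,3]); print("predicted px",p["cx"]+p["fx"]*c[0]/c[2],p["cy"]+p["fy"]*c[1]/c[2])
E
python3 look.py pics/w1.png
```

```text
2.1 [0.5618 0.1018 0.2009] [ 0.1347  0.0907  1.8634  0.0017  1.1889 -0.9813] 0.49714400647236506 [-0.2371 -1.416  -0.0536]
[[-0.0017  0.4399  0.8981]
 [ 0.0013  0.8981 -0.4399]
 [-1.      0.0004 -0.0021]]
predicted px 325.4752128254844 232.50491287023453
predicted px 381.72725874503504 147.39966740907954
predicted px 464.81494865204286 194.61271805206096
predicted px 322.66919694448546 312.68161800213915
```

View pics/w1.png

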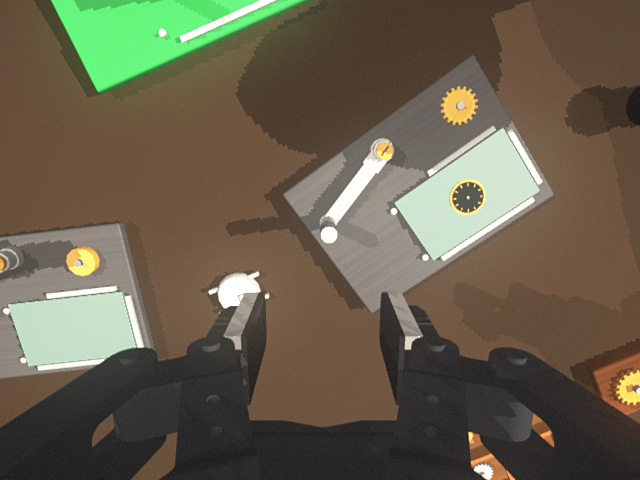

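The wrist view shows the post top at (328.5,233), the pivot head at (383,150) and the dial at (468,197), all within 4 px of prediction. The slide corners are at (395,203), (507,128), (543,187) and (432,262).

```bash
python3 - <<'E'
from h import *
np.set_printoptions(precision=4,suppress=True)
T=np.load("T.npy"); f=lambda u,v,z: onz("wrist",u,v,z,T)[:2]
post,piv,dial=f(328.5,232.5,.066),f(383,150,.033),f(468,197,.021)
C=[f(u,v,.018) for u,v in((395,203),(507,128),(543,187),(432,262))]
print(post,piv,dial,np.mean(C,0))
y=(C[1]-C[0]+C[2]-C[3])/2; print("slide len",np.linalg.norm(y), "yaw",np.degrees(np.arctan2(-y[0],y[1])))
yaw=np.arctan2(-y[0],y[1]); a=post-piv
th=yaw-np.arctan2(a[1],a[0]); print("r",np.linalg.norm(a),"theta",th)
d=R.from_euler('z',-yaw).apply(np.append(piv-dial,0)); print("pivot in slide",d)
M=R.from_rotvec(monitor.read_state()["tcp_rot"]).as_matrix()
tp=monitor.read_state()["tool_pos"]
ang=yaw-th; c=post-.07*np.array([np.cos(ang),np.sin(ang)])
for t in (th,1.0,.8,.6,.45,.3,.2,.1,.03,0):
    p=c+.07*np.array([np.cos(yaw-t),np.sin(yaw-t)])
    print(round(t,2),p,"from TCP:",M.T@(np.append(p,.035)-tp),"from post:",M.T@np.append(p-post,0))
E
```

```text
[0.5644 0.1054] [0.5329 0.1661] [0.5969 0.2133] [0.5974 0.2144]
slide len 0.10300684784137379 yaw 9.663444125373488
r 0.06837636839899375 theta 1.260779560644543
pivot in slide [-0.071  -0.0358  0.    ]
1.26 [0.5644 0.1054] from TCP: [0.1661 0.0044 0.0009] from post: [ 0.  0. -0.]
1.0 [0.5794 0.1158] from TCP: [0.1661 0.0203 0.0097] from post: [-0.      0.0159  0.0088]
0.8 [0.5887 0.1262] from TCP: [0.1661 0.0338 0.0135] from post: [-0.      0.0294  0.0126]
0.6 [0.5958 0.1383] from TCP: [0.1661 0.0477 0.0145] from post: [0.     0.0433 0.0137]
0.45 [0.5994 0.1481] from TCP: [0.1661 0.0582 0.0135] from post: [0.     0.0538 0.0126]
0.3 [0.6016 0.1584] from TCP: [0.1661 0.0683 0.0109] from post: [0.     0.0639 0.01  ]
0.2 [0.6021 0.1653] from TCP: [0.1661 0.0748 0.0083] from post: [0.     0.0704 0.0075]
0.1 [0.602  0.1723] from TCP: [0.1662 0.0811 0.0051] from post: [0.0001 0.0767 0.0043]
0.03 [0.6015 0.1772] from TCP: [0.1662 0.0852 0.0025] from post: [0.0001 0.0808 0.0017]
0 [0.6012 0.1793] from TCP: [0.1662 0.0869 0.0013] from post: [0.0001 0.0825 0.0005]
```

Call:
{"op": "jog_arm", "data": {
  "rows": [
    [0.04,0.0035,0.001,0,0,0,50],
    [0.08,0.0035,0.001,0,0,0,50],
    [0.11,0.0035,0.001,0,0,0,50],
    [0.13,0.0035,0.001,0,0,0,50],
    [0.145,0.0035,0.001,0,0,0,50],
    [0.155,0.0035,0.001,0,0,0,50],
    [0.164,0.0035,0.001,0,0,0,50],
    [0.164,0.0035,0.001,0,0,0,50]
  ]
}}

```text
time: 2.95
tool_pos: [0.5637, 0.1041, 0.0366]
tcp_rot: [0.359, 1.544, -0.357]
wrist_force: [-0.3, -0.6, -0.4]
width: 0.5
```

```bash
python3 look.py pics/w2.png
```

```text
2.95 [0.5637 0.1041 0.0366] [ 0.1382  0.2711  1.9882  0.0021  0.8843 -0.9774] 0.49956366685881853 [-0.2989 -0.5918 -0.3762]
[[-0.0023  0.4409  0.8976]
 [ 0.0014  0.8976 -0.4409]
 [-1.      0.0002 -0.0026]]
predicted px 320.64166259112125 352.9984210167157
predicted px 439.9146870299652 158.41522198207093
predicted px 596.2429336889701 249.8321704647714
predicted px 322.6690375195449 312.68182084665483
```

View pics/w2.png

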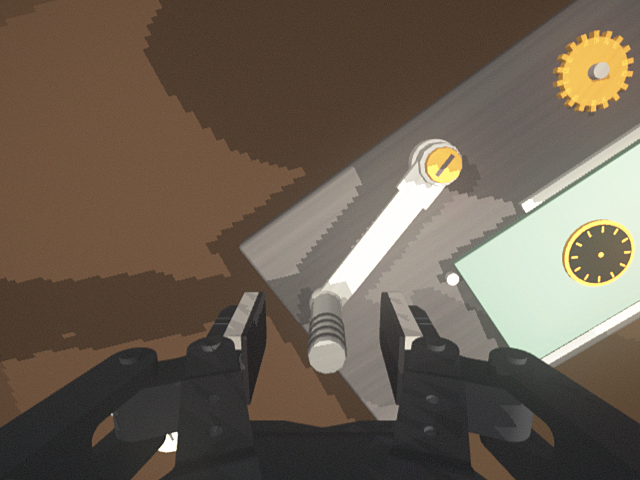

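The post stands between the jaws with its top at (326,357), about 1 mm to the right of centre. I'll close on it.

Call:
{"op": "jog_arm", "data": {
  "rows": [
    [0,0.001,-0.001,0,0,0,0],
    [0,0.001,-0.001,0,0,0,0],
    [0,0.001,-0.001,0,0,0,0],
    [0,0.001,-0.001,0,0,0,0],
    [0,0.001,-0.001,0,0,0,0],
    [0,0.001,-0.001,0,0,0,0],
    [0,0.001,-0.001,0,0,0,0],
    [0,0.001,-0.001,0,0,0,0]
  ],
  "force": 25
}}

```text
time: 3.8
tool_pos: [0.5647, 0.1057, 0.0379]
tcp_rot: [0.359, 1.541, -0.357]
wrist_force: [2.2, -1.0, 5.1]
width: 0.128
```

Gripped: the opening is about 11 mm on a 12 mm post. Now the arc, first to about 0.3 rad.

Call:
{"op": "jog_arm", "data": {
  "rows": [
    [0,0.008,0.005,0,0,0,0],
    [0,0.016,0.0088,0,0,0,0],
    [0,0.023,0.011,0,0,0,0],
    [0,0.0295,0.0126,0,0,0,0],
    [0,0.0365,0.0135,0,0,0,0],
    [0,0.043,0.0137,0,0,0,0],
    [0,0.049,0.0133,0,0,0,0],
    [0,0.054,0.0126,0,0,0,0],
    [0,0.059,0.0115,0,0,0,0],
    [0,0.062,0.0106,0,0,0,0],
    [0,0.062,0.0106,0,0,0,0],
    [0,0.062,0.0106,0,0,0,0]
  ]
}}

```text
time: 5.0
tool_pos: [0.6011, 0.1569, 0.0379]
tcp_rot: [0.359, 1.542, -0.356]
wrist_force: [0.4, -2.0, 2.5]
width: 0.126
```

Call:
{"op": "jog_arm", "data": {
  "rows": [
    [0,0.004,-0.0015,0,0,0,0],
    [-0.0008,0.008,-0.0032,0,0,0,0],
    [-0.0015,0.012,-0.005,0,0,0,0],
    [-0.0015,0.0155,-0.007,0,0,0,0],
    [-0.0015,0.0185,-0.009,0,0,0,0],
    [-0.0015,0.0185,-0.009,0,0,0,0],
    [-0.0015,0.0185,-0.009,0,0,0,0]
  ]
}}

```text
time: 5.7
tool_pos: [0.6007, 0.1779, 0.0392]
tcp_rot: [0.36, 1.542, -0.357]
wrist_force: [-1.6, -1.6, 3.4]
width: 0.134
```

```bash
python3 look.py pics/w3.png; python3 - <<'E'
import cv2
from h import *
s=imaging.read_camera("side")
cv2.imwrite("pics/s3.png",cv2.resize(s[190:280,200:340],None,fx=4,fy=4,interpolation=cv2.INTER_CUBIC))
E
```

```text
5.7 [0.6007 0.1779 0.0392] [ 0.2467  0.3537  1.8703  0.0032  0.918  -0.8694] 0.1338720090966781 [-1.5677 -1.562   3.4073]
[[-0.001   0.441   0.8975]
 [ 0.0024  0.8975 -0.441 ]
 [-1.      0.0017 -0.0019]]
predicted px 56.823525587352094 347.0380122306887
predicted px 205.88013708873544 155.95213333602726
predicted px 389.7933375014581 246.37895699336704
predicted px 322.6702334252754 312.68141788256673
```

View pics/w3.png

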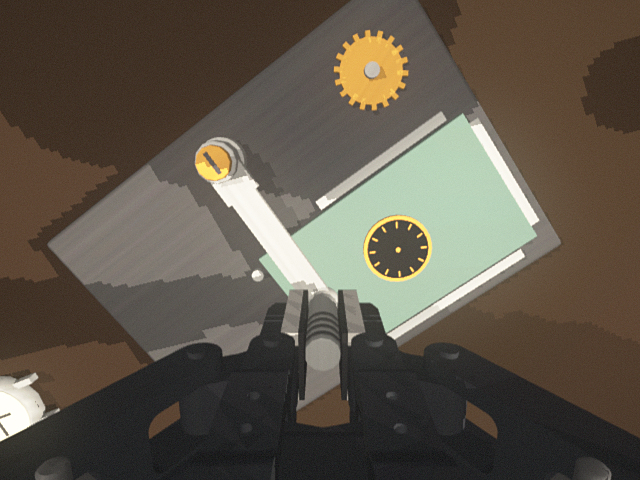

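The arm now lies square across the slide's -y end, with the post in the jaws at (322,340) and the slide still in its seat. I'll open the jaws slightly so the spring presses freely, then dwell for more than 3 s.

Call:
{"op": "jog_arm", "data": {
  "rows": [
    [0,0,0,0,0,0,30],
    [0,0,0,0,0,0,30],
    [0,0,0,0,0,0,30],
    [0,0,0,0,0,0,30],
    [0,0,0,0,0,0,30],
    [0,0,0,0,0,0,30],
    [0,0,0,0,0,0,30],
    [0,0,0,0,0,0,30],
    [0,0,0,0,0,0,30],
    [0,0,0,0,0,0,30],
    [0,0,0,0,0,0,30],
    [0,0,0,0,0,0,30],
    [0,0,0,0,0,0,30],
    [0,0,0,0,0,0,30],
    [0,0,0,0,0,0,30],
    [0,0,0,0,0,0,30],
    [0,0,0,0,0,0,30],
    [0,0,0,0,0,0,30],
    [0,0,0,0,0,0,30],
    [0,0,0,0,0,0,30]
  ]
}}

```text
time: 7.8
tool_pos: [0.6007, 0.1779, 0.0392]
tcp_rot: [0.359, 1.542, -0.356]
wrist_force: [-0.0, 1.1, -0.8]
width: 0.297
```

```bash
python3 look.py pics/w4.png
```

```text
7.8 [0.6007 0.1779 0.0392] [ 0.2469  0.3536  1.8704  0.0031  0.918  -0.8695] 0.2973698429610775 [-0.0066  1.0762 -0.7895]
[[-0.001   0.4406  0.8977]
 [ 0.0023  0.8977 -0.4406]
 [-1.      0.0016 -0.0019]]
predicted px 56.745160292909986 347.0588733397891
predicted px 205.85987423905146 156.03271693033264
predicted px 389.72783782416735 246.50470063699225
predicted px 322.67029420346773 312.6815078092324
```

View pics/w4.png

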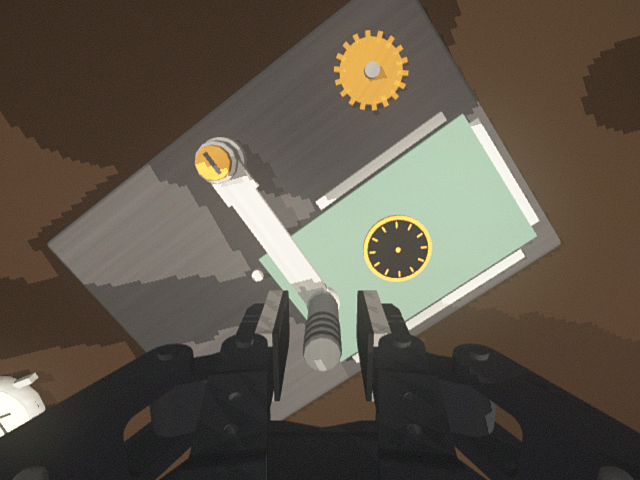

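Call:
{"op": "jog_arm", "data": {
  "rows": [
    [0,0,0,0,0,0,30],
    [0,0,0,0,0,0,30],
    [0,0,0,0,0,0,30],
    [0,0,0,0,0,0,30],
    [0,0,0,0,0,0,30],
    [0,0,0,0,0,0,30],
    [0,0,0,0,0,0,30],
    [0,0,0,0,0,0,30],
    [0,0,0,0,0,0,30],
    [0,0,0,0,0,0,30],
    [0,0,0,0,0,0,30],
    [0,0,0,0,0,0,30],
    [0,0,0,0,0,0,30],
    [0,0,0,0,0,0,30],
    [0,0,0,0,0,0,30],
    [0,0,0,0,0,0,30],
    [0,0,0,0,0,0,30],
    [0,0,0,0,0,0,30],
    [0,0,0,0,0,0,30],
    [0,0,0,0,0,0,30]
  ]
}}

```text
time: 9.85
tool_pos: [0.6007, 0.1779, 0.0392]
tcp_rot: [0.359, 1.543, -0.356]
wrist_force: [0.3, -0.9, 0.1]
width: 0.299
```

With the jaws free, the post top is at (321,352), centred between them. The foot stayed on the slide, about 4 s in all. I'll grip again and swing back along the same arc.

Call:
{"op": "jog_arm", "data": {
  "rows": [
    [0,0,0,0,0,0,0],
    [0,0,0,0,0,0,0],
    [0,0,0,0,0,0,0],
    [0,0,0,0,0,0,0],
    [0,0,0,0,0,0,0],
    [0,-0.004,0.0025,0,0,0,0],
    [0,-0.008,0.0045,0,0,0,0],
    [0,-0.012,0.0063,0,0,0,0],
    [0.0008,-0.0155,0.0078,0,0,0,0],
    [0.0015,-0.0185,0.009,0,0,0,0],
    [0.0015,-0.0215,0.01,0,0,0,0],
    [0.0015,-0.0265,0.011,0,0,0,0],
    [0.0015,-0.0315,0.0117,0,0,0,0],
    [0.0015,-0.0375,0.0121,0,0,0,0],
    [0.0015,-0.044,0.0119,0,0,0,0],
    [0.0015,-0.051,0.011,0,0,0,0],
    [0.0015,-0.0575,0.0094,0,0,0,0],
    [0.0015,-0.0645,0.0072,0,0,0,0],
    [0.0015,-0.0725,0.0034,0,0,0,0],
    [0.0015,-0.0805,-0.0016,0,0,0,0]
  ]
}}

```text
time: 11.85
tool_pos: [0.5637, 0.1057, 0.0379]
tcp_rot: [0.36, 1.542, -0.357]
wrist_force: [3.0, 1.4, 0.9]
width: 0.131
```

Call:
{"op": "jog_arm", "data": {
  "rows": [
    [0,0,0,0,0,0,0],
    [0,0,0,0,0,0,0],
    [0,0,0,0,0,0,45],
    [0,0,0,0,0,0,45],
    [0,0,0,0,0,0,45],
    [0,0,0,0,0,0,45],
    [0,0,0,0,0,0,45],
    [-0.02,0,0,0,0,0,45],
    [-0.05,0,0,0,0,0,45],
    [-0.09,0,0,0,0,0,45],
    [-0.13,0,0,0,0,0,45],
    [-0.16,0,0,0,0,0,45],
    [-0.16,0,0,0,0,0,45],
    [-0.16,0,0,0,0,0,45],
    [-0.16,0,0,0,0,0,45]
  ]
}}

```text
time: 13.35
tool_pos: [0.5627, 0.1052, 0.1963]
tcp_rot: [0.359, 1.544, -0.357]
wrist_force: [0.1, -1.1, -0.7]
width: 0.451
```

```bash
python3 look.py pics/w5.png
```

```text
13.35 [0.5627 0.1052 0.1963] [ 0.14    0.0978  1.8645  0.0023  1.182  -0.9751] 0.45124363542987617 [ 0.0943 -1.0739 -0.7472]
[[-0.003   0.4409  0.8976]
 [ 0.0017  0.8976 -0.4408]
 [-1.      0.0002 -0.0034]]
predicted px 320.6060489548592 235.321863267997
predicted px 377.84715424884394 148.84645255388426
predicted px 462.3558979733161 196.5103848052177
predicted px 322.6670711049967 312.6773474729054
```

View pics/w5.png

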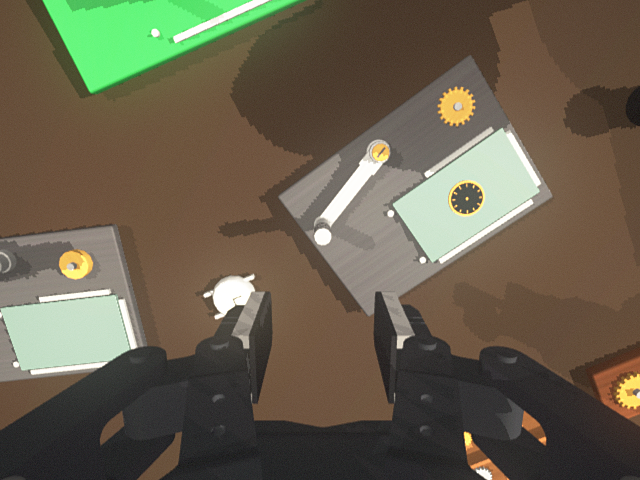

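The clip is back with its post at (322,237), the slide is seated with its dial at (467,198), and the gripper is clear. I'm handing in.

```bash
python3 -c "
from workcell import finish_job
print(finish_job())"
```

```text
the job is handed in; nothing more can be done
None
```

I swung the dial slide's clip onto the slide's edge, left it pressing there for about 4 s, then swung it back to about where it started and let go. The job was handed in at about 13.4 s of the 56 s allowed. No verdict is reported.

- **Pressing:** for those 4 s the jaws were eased open, so the spring pressed on its own. Scaled from the wrist picture, the foot was about 12 mm in from the slide's end (3 mm needed). I did not measure the post's height. The jaws closed on it again at the same height to swing it back.
- **Final state:** the last wrist picture shows the clip back near its starting angle of about 1.26 rad. The slide is flat in its seat and the gripper is clear, 0.2 m up. The slide moved at most about 2 mm, judged from the pictures and not measured exactly.
- **Other stage:** I never went near it. Its post was out of frame in the last picture, so I did not check it separately at the end.
- **Disagreements:** the fixed cameras and the wrist camera differed by 1 to 3 mm, about what the calibration allows. I took a position between them for the approach and corrected it by 1 mm just before gripping.

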